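Batch-number a tea tin on all four sides

ROBOT

A 6-joint arm with a two-finger parallel gripper is mounted at the origin on a cart in front of the work surface, level with it; the furniture and walls round the work are solid. World frame = base frame: x ahead of the robot, y to its left, z up, the work surface at z = 0. Lengths are in mm, angles in degrees, forces in N, time in s.
With the tool pointing down it reaches from about 350 to 850 mm from the base axis. Payload 8.1 kg.
Tool frame: the origin (TCP) lies at the very end of the fingers, on their centre line; the grasp point (between the pads) lies r.tcp_to_grasp behind it (r.tcp_to_grasp is the distance from the TCP to the grasp point, in mm); z points along the fingers, y is the line along which they close (so a half turn about z gives the same grasp; the last joint's range is limited). The gripper opens to 85 mm and grips with 20 to 120 N. Pads are 22 mm wide; open, the fingers measure 114 mm over their backs; the gripper's body (76 mm by 85 mm) begins 54 mm behind the grasp point. The pads swing forward as they close: fully open they stand 13 mm farther back than shut.
Start: joints at [-70.955, 7.471, 85.268, -0, 87.261, -4.893], TCP at [243.47, -548.386, 231.292] pointing down, gripper open.
Joint ranges: [-169.43, 169.43], [-51.17, 129.36], [1.28, 143.12], [-76.62, 256.62], [0, 156.53], [-152.29, 152.29]. Speed limits (degrees/s): [136.94, 136.94, 159.86, 180, 180, 180].

INTERFACE

Orientations are given as [roll, pitch, yaw] about the fixed x, y, z axes, in that order (R = Rz(yaw) Ry(pitch) Rx(roll)).
In Python, from bench import sense, viewer, order, r gives the robot as it stands.
- The arm moves only by the tool carry_out, never from a script. Its argument "increments" is one flat list of numbers, 7 for each row, row after row: the shift along the tool's x, y, z as a fraction of full scale, then the turn, a rotation vector about the tool's x, y, z as a fraction of full scale, then the opening, from -1 (shut) to 1 (fully open). A call has exactly 10 rows; each row is the pose to reach, as a shift and turn from the pose commanded when the call began, along the tool's axes at that moment, turning the shorter way round; what a row does not reach only later rows make up. Full scale, the value 1, is 400 mm for a shift and 2 pi rad for a turn. A row lasts 1/8 s, in which the tool goes at most 62.5 mm and 10.7 degrees, less where a joint would pass 70% of its speed; a pose out of reach is approached as far as the arm can. A call with a number of a shift or a turn outside -1 to 1 is refused whole. A call with a gripper value outside its range is refused whole. The fingers move at their own pace and stop on an object; "force" is the grip in N (left out, the last holds). Time passes only in rows, so rows that repeat a pose let the fingers close, or fill a call up. It gives the time, the measured TCP pose, the force, the opening and the grip force at its end, in the units of the state.
- sense(): the state, without advancing time (a new reading comes with each control period).
- viewer.snapshot(name): name is "side" or "top" or "wrist"; returns the picture (384x512x3 uint8, red, green, blue); there is no depth.
- viewer.get_calibration(name): a dict with "fx", "fy", "cx", "cy" (pixels), "R" (3x3) and "t" (3): a world point X has camera coordinates R X + t. Camera axes: x right, y down, z forward; pixel columns grow to the right and rows downward; lengths in mm; the calibration is good to about 2 mm. A picture is of the moment at which its call begins: read the wrist's pose just before it. get_calibration takes no time and is no camera call; for the wrist camera it gives the pose at the moment of the call.
- order.hand_in(): hands the job in; it is judged then, once.
The state is a dict: "time": time; "joint_pos": joint angles; "qd": joint speeds; "joint_efforts": joint torques, N m; "tool_pos": TCP position; "tcp_rot": TCP orientation; "ft_force": force on the tool from outside, world axes, zero at the start; "wrist_torque": the same for the moment, N m; "finger_gap": finger opening in mm; "grip_force": force on a finger pad.
Only numpy, scipy, OpenCV 4.12 (cv2) and the standard library are available. Lean on these libraries where they do the work, as an engineer would, in place of code of your own. Each camera call takes 0.05 s, during which the arm holds its last target. There are 200 camera calls.

TASK

Tea batch 4 is being numbered: click the bench stamp's number wheel round until 4 faces its front, then pick up the loose tea tin and press the printed square at the foot of each of its four labels against the stamp, pushing it back about a centimetre, so that the number lands inside the square. Begin with the side that has the red paper seal and give the tin a quarter turn clockwise, seen from above, between one side and the next, so that none is missed. Then set the tin down gently, upright, in the free end of the wooden tray beside the finished tin, without disturbing anything else.

Things in the scene. Friction and masses are not known exactly. Their poses are not given: they have to be found in the camera images.
- number_stamp: Low bench number stamp, fixed: dark steel base plate from x -12 to +140 mm, y +-46 mm, 12 mm high, blue-grey block at its rear. Origin: on the worktop below the number wheel's upright axis. Its -x side is the front, where it prints; pressing pushes wheel and carriage back along +x. Left (+y) of the wheel a brass click plunger to y +67 mm, 59 mm high; right an ink roller to y -56 mm, 65 mm high.
- stamp_carriage (a joint): How far the wheel and its carriage are pushed back along the stamp's +x, 0 (at rest) to 0.012 m (stop). A spring pushes it forward: about 2.5 N to start, 3.8 N at 5 mm, 5.5 N at the stop; it returns by itself. A print is made when it is pushed back more than 5 mm.
- number_wheel (a joint): Angle of the number wheel (rad) about its upright axis, growing anticlockwise seen from above. Ten click stops, one each 0.6283 rad: figure n faces the front at 0.6283 n (figure 4 at 2.513). A spring plunger pulls it into the nearest stop; turning it over a lobe takes under 0.1 N m. At the start it stands at 2 or 3. The wheel turns endlessly.
- wheel_knob (a point): Grip point of the wheel's ribbed aluminium knob, on the wheel's axis, 82 mm above the worktop. Knob: 33 mm in diameter, 62 to 100 mm above the worktop. Under it the black wheel, 72 mm in diameter over its ten rubber types, 40 to 62 mm above the worktop; white figures 0 to 9 round its top: the one nearest the stamp's front prints.
- figure_4 (a point): Face of the rubber type of figure 4, on the wheel's rim, 36 mm from its axis, 50 mm above the worktop.
- print_point (a point): Front of the stamp, where the type that prints touches the work: 36 mm in front of the wheel's axis, 50 mm above the worktop; moves with the carriage. Its axes are those of the stamp. The type is 8.5 mm wide and 14 mm high.
- tea_tin: Loose closed square tea tin, dark green, 60 x 60 x 150 mm, about 0.3 kg, lid fixed, a cream label on each side. Origin: centre of its underside; z up. Its -x side has the red paper seal, 16 mm wide, which runs on over the lid's edge almost to the lid's middle. Quarter turns clockwise bring its -x, -y, +x, +y sides to the stamp in that order.
- frame_seal (a point): Centre of the printed square (30 x 30 mm outline) on the seal side (-x) of the tin, on its surface, 32 mm above its underside. To put it level with the type, the tin's underside must be 18 mm above the worktop.
- frame_second (a point): The same on the tin's -y side (second to be stamped).
- frame_third (a point): The same on the tin's +x side (third).
- frame_fourth (a point): The same on the tin's +y side (fourth).
- wood_tray: Low wooden tray, fixed, 260 mm (its x) by 130 mm (its y), rim 18 mm high, walls and floor 6 mm thick. Origin: centre of its underside. The finished tin stands in its +x end; the -x end is free.
- tray_free (a point): Middle of the tray's free end, on the inner floor, 6 mm above the worktop: 50 mm from the tray's centre along its -x.
- finished_tin: Finished tin, just like the other but with a 4 already in each square, standing loose in the tray; must stay. Origin: centre of its underside.
- garlic_1: Garlic bulb, 60 mm, loose bystander. Origin: centre of its underside.
- lime_1: Lime, 53 mm, loose bystander. Origin: centre of its underside.
- tea_mug: Pink and white mug, 90 x 122 mm, 105 mm tall, loose bystander. Origin: centre of its underside.
- water_maker: Tall fixed water carbonator at the right rear; keep the arm clear of it. From its origin (on the worktop): base x -176 to +131 mm, y -5 to +150 mm, 30 mm high; column x 24 to 124, y 22 to 123 mm, 409 mm high; spout arm reaching to x -98 mm at y 60 to 86 mm, 236 to 291 mm high; lever to x -16 mm at 365 mm.

How it is judged (in metres and radians):
On the way, in this order (a step that is already met when the one before it is completed fails the run):
1. the number wheel is clicked round so that 4 faces the front, and stands still (distance between figure_4 and print_point below 0.006 m and velocity of joint number_wheel between -0.3 and 0.3 rad/s), for 0.3 s.
2. the square on the seal side is pressed against the figure 4 (carriage back more than 5 mm), square to the stamp within 0.2 rad and centred within 11 mm (distance between figure_4 and print_point below 0.006 m and value of joint stamp_carriage above 0.005 m and contact force between tea_tin and number_stamp above 1 N and x of frame_seal in the frame of print_point between -0.008 and 0.008 m and y of frame_seal in the frame of print_point between -0.011 and 0.011 m and z of frame_seal in the frame of print_point between -0.011 and 0.011 m and angle between the x axis of tea_tin and the x axis of number_stamp, either way round below 0.2 rad and angle between tea_tin's own z axis and vertical below 0.2 rad), for 0.1 s.
3. the square on the second side is pressed against the figure 4 (carriage back more than 5 mm), square to the stamp within 0.2 rad and centred within 11 mm (distance between figure_4 and print_point below 0.006 m and value of joint stamp_carriage above 0.005 m and contact force between tea_tin and number_stamp above 1 N and x of frame_second in the frame of print_point between -0.008 and 0.008 m and y of frame_second in the frame of print_point between -0.011 and 0.011 m and z of frame_second in the frame of print_point between -0.011 and 0.011 m and angle between the y axis of tea_tin and the x axis of number_stamp, either way round below 0.2 rad and angle between tea_tin's own z axis and vertical below 0.2 rad), for 0.1 s.
4. the square on the third side is pressed against the figure 4 (carriage back more than 5 mm), square to the stamp within 0.2 rad and centred within 11 mm (distance between figure_4 and print_point below 0.006 m and value of joint stamp_carriage above 0.005 m and contact force between tea_tin and number_stamp above 1 N and x of frame_third in the frame of print_point between -0.008 and 0.008 m and y of frame_third in the frame of print_point between -0.011 and 0.011 m and z of frame_third in the frame of print_point between -0.011 and 0.011 m and angle between the x axis of tea_tin and the x axis of number_stamp, either way round below 0.2 rad and angle between tea_tin's own z axis and vertical below 0.2 rad), for 0.1 s.
5. the square on the fourth side is pressed against the figure 4 (carriage back more than 5 mm), square to the stamp within 0.2 rad and centred within 11 mm (distance between figure_4 and print_point below 0.006 m and value of joint stamp_carriage above 0.005 m and contact force between tea_tin and number_stamp above 1 N and x of frame_fourth in the frame of print_point between -0.008 and 0.008 m and y of frame_fourth in the frame of print_point between -0.011 and 0.011 m and z of frame_fourth in the frame of print_point between -0.011 and 0.011 m and angle between the y axis of tea_tin and the x axis of number_stamp, either way round below 0.2 rad and angle between tea_tin's own z axis and vertical below 0.2 rad), for 0.1 s.
At the end, for the whole second after the job is handed in: The tea tin stands upright (within 0.06 rad), released and at rest, flat on the floor of the wooden tray in the free end (centre at tray x -100 to +50 mm, y within 35 mm); the finished tin still stands upright; the stamp still shows 4 at its front (type within 6 mm) and has sprung back (distance between figure_4 and print_point below 0.006 m and value of joint stamp_carriage below 0.002 m and angle between each of tea_tin, finished_tin's own z axis and vertical below 0.06 rad and linear speed of tea_tin below 0.02 m/s and angular speed of tea_tin below 0.1 rad/s and x of tea_tin in the frame of wood_tray between -0.1 and 0.05 m and y of tea_tin in the frame of wood_tray between -0.035 and 0.035 m and z of tea_tin in the frame of wood_tray between 0.002 and 0.01 m); the robot touches nothing.
It fails at once if the tin is rammed against the stamp (over 35 N) (contact force between tea_tin and number_stamp above 35 N).
It fails at once if the tin is dropped (falls out of the fingers faster than 0.5 m/s, about 13 mm) (contact force between tea_tin and the fingers below 0.2 N and linear speed of tea_tin above 0.5 m/s).
It fails at once if the tin falls over (angle between tea_tin's own z axis and vertical above 0.6 rad).
It fails at once if the finished tin is knocked over or shoved more than 30 mm (angle between finished_tin's own z axis and vertical above 0.3 rad or distance of finished_tin from where it was at the start of the episode above 0.03 m).
It fails at once if garlic, lime or mug is shoved more than 40 mm (distance of any of garlic_1, lime_1, tea_mug from where it was at the start of the episode above 0.04 m).
It also fails if it takes over 72 s, if anything falls off the work surface, if the arm or the gripper's body presses on something with over 40 N, if the wrist force passes 120 N, or if a joint passes its speed limit or range.

## Working session

There is one attempt and no reset: what is moved stays moved. The work goes in short steps, Python scripts to look and compute and a tool call to move; the robot and the scene stay as the last step left them, time stands still between calls to the robot, and variables do not carry over. Pictures are saved under pics/ and viewed, at most 14 in all, crops included, and the job is handed in when it is done.

Besides the shell and the picture viewer there is one more tool, called after "Call:" as a command line: name --argument value ..., lists and objects as JSON in quotes. carry_out: Moves the arm, as the interface text tells. Its arguments: {"type":"object","properties":{"increments":{"type":"array"},"force":{"type":"number"}},"required":["increments"]}

```bash
mkdir -p pics; ls
python3 - <<'E'
from bench import sense, viewer, order, r
import cv2,numpy as np
print(sense()); print(r.tcp_to_grasp)
for n in ("side","top"):
    im=viewer.snapshot(n); cv2.imwrite(f"pics/{n}0.png",im[:,:,::-1]); c=viewer.get_calibration(n); print(n,c)
E
```

```text
pics
{'time': 0.0, 'joint_pos': array([-7.09543185e+01,  7.51431984e+00,  8.53316404e+01,  1.03548453e-03,
        8.72614170e+01, -4.89307522e+00]), 'qd': array([ 0.06102318, -0.00140864, -0.06555356, -0.01629796,  0.03429855,
       -0.06393675]), 'joint_efforts': array([ 1.47933300e-03, -5.69394922e+01, -5.00550270e+01,  6.09694575e-05,
        1.50246854e-02, -5.73394473e-06]), 'tool_pos': array([ 243.29725951, -547.84022383,  230.23002485]), 'tcp_rot': array([-1.79893102e+02, -1.01893300e-02,  2.39386968e+01]), 'ft_force': array([-0.7632408 ,  1.07686916, -0.77415556]), 'wrist_torque': array([-0.01586191,  0.01308805, -0.04365151]), 'grip_force': 0.0, 'finger_gap': 85.37376246018994}
18.700000000000003
side {'fx': 361.30811680817584, 'fy': 361.30811680817584, 'cx': 251.13785928229692, 'cy': 188.0733698583023, 'R': array([[-9.62250038e-01, -2.72166021e-01,  7.22492522e-04],
       [-1.78756448e-01,  6.29991854e-01, -7.55748897e-01],
       [ 2.05234005e-01, -7.27348555e-01, -6.54861117e-01]]), 't': array([492.4801519 , 170.72666069, 913.8805473 ])}
top {'fx': 440.6923847866096, 'fy': 440.6923847866096, 'cx': 258.5296033482439, 'cy': 194.5080809126339, 'R': array([[ 0.04898191, -0.99878687,  0.00505674],
       [-0.97714145, -0.04896776, -0.20687375],
       [ 0.2068704 ,  0.00519192, -0.97835458]]), 't': array([ -77.30122082,  559.18252661, 1080.67723064])}
```

View pics/side0.png

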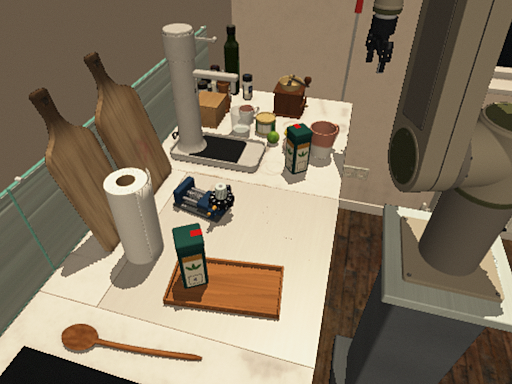

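View pics/top0.png

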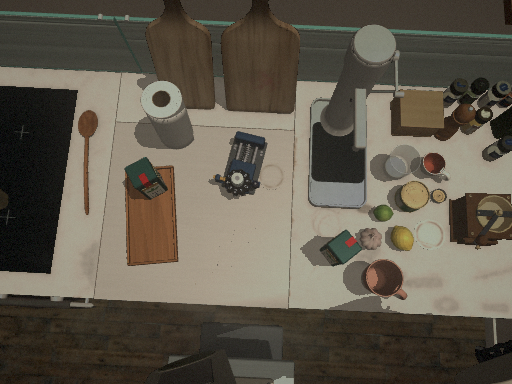

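The side view shows the finished tin in the tray at (190,260), the stamp at (210,200), and the loose tin at (298,150). In the top view the stamp is at (238,180), the loose tin's lid at (340,248), with garlic close by at (371,238), and the tray at (152,215). I'll do the localisation now with enlarged crops.

```bash
cat > h.py <<'E'
import numpy as np, cv2
from bench import sense, viewer, r
def ray(c,u,v):
    d=c["R"].T@np.array([(u-c["cx"])/c["fx"],(v-c["cy"])/c["fy"],1.]); return -c["R"].T@c["t"], d/np.linalg.norm(d)
def onz(c,u,v,z):
    o,d=ray(c,u,v); return (o+d*(z-o[2])/d[2])
def tri(obs):
    A=0;b=0
    for c,u,v in obs:
        o,d=ray(c,u,v); P=np.eye(3)-np.outer(d,d); A=A+P; b=b+P@o
    return np.linalg.solve(A,b)
def px(c,X):
    p=c["R"]@np.asarray(X,float)+c["t"]; return c["fx"]*p[0]/p[2]+c["cx"], c["fy"]*p[1]/p[2]+c["cy"]
E
python3 - <<'E'
from h import *
t=cv2.imread("pics/top0.png"); s=cv2.imread("pics/side0.png")
crop=lambda im,x,y,w,h,k: cv2.resize(im[y:y+h,x:x+w],None,fx=k,fy=k,interpolation=cv2.INTER_CUBIC)
a=crop(t,200,125,75,75,5); b=crop(t,315,220,75,55,5); c=crop(s,270,110,75,75,5); d=crop(s,165,165,75,55,5)
cv2.imwrite("pics/crops1.png",np.vstack([np.hstack([a,c]),np.hstack([b,d])])[:600])
ct=viewer.get_calibration("top"); cs=viewer.get_calibration("side")
for n,u,v,z in [("lid",339,240,150),("garlic",371,238,30),("knob",238,180,100),("block",248,145,40),("traylo",152,240,6)]: print(n,onz(ct,u,v,z).round())
# red seals
for n,im,c in (("top",t,ct),("side",s,cs)):
    h=cv2.cvtColor(im,cv2.COLOR_BGR2HSV); m=((h[...,0]<8)|(h[...,0]>172))&(h[...,1]>170)&(h[...,2]>90)
    k,_,st,ce=cv2.connectedComponentsWithStats(m.astype(np.uint8))
    for i in range(1,k):
        if st[i,4]>8: print(n,st[i],ce[i].round(1),onz(c,*ce[i],150).round())
E
```

```text
lid [ 444. -242.  150.]
garlic [ 468. -347.   30.]
knob [588.   3. 100.]
block [701. -14.  40.]
traylo [436. 226.   6.]
top [139 173  10  12  62] [143.2 178.3] [569. 227. 150.]
top [346 237  11   9  42] [350.7 241.4] [ 443. -269.  150.]
side [355   0   8  13  77] [358.6   5.9] [  336. -1684.   150.]
side [293 124   8   5  24] [296.7 125.8] [ 443. -266.  150.]
side [190 229  12   8  67] [195.4 232.3] [573. 221. 150.]
```

View pics/crops1.png

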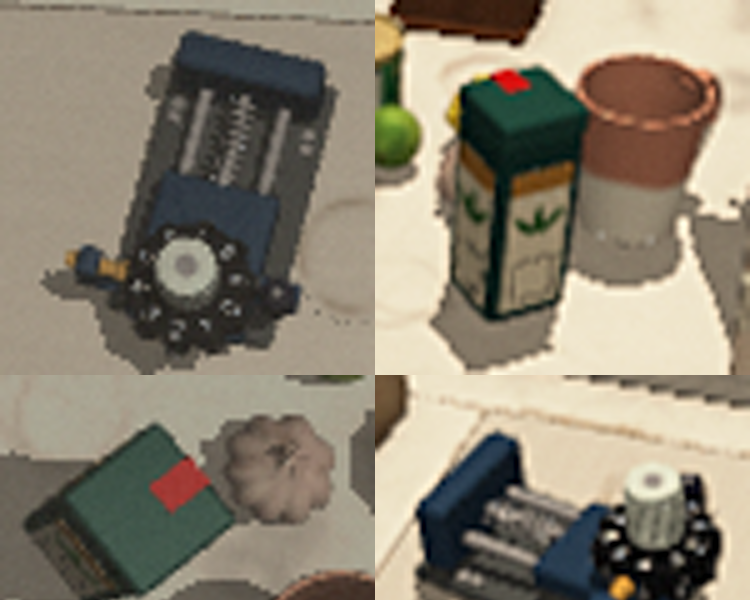

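The crops show the stamp's wheel with a 2 or 3 near the front. The loose tin's lid has corners at about (346,230), (361,249), (343,264) and (329,243) in the top picture, and its seal side faces the garlic.

```bash
cat >> h.py <<'E'
import json
def Rt(yaw):
    a=np.radians(yaw); c,s=np.cos(a),np.sin(a); return np.array([[c,s,0],[s,-c,0],[0,0,-1.]])
def go(cur,tgt):
    "cur,tgt = x,y,z,yaw -> tool shift fraction, turn fraction"
    cur,tgt=np.array(cur,float),np.array(tgt,float)
    d=Rt(cur[3]).T@(tgt[:3]-cur[:3])/400; dy=(tgt[3]-cur[3]+180)%360-180
    print("shift",d.round(4),"turnz",round(-dy/360,4),"dist",round(np.linalg.norm(d)*400),"| q1",round(np.degrees(np.arctan2(tgt[1],tgt[0])),1),"q6~",round(np.degrees(np.arctan2(tgt[1],tgt[0]))+90-tgt[3],1))
E
python3 - <<'E'
from h import *
ct=viewer.get_calibration("top"); cs=viewer.get_calibration("side"); cw=viewer.get_calibration("wrist")
s=sense(); print("cam-in-tool",(Rt(23.94).T@(-cw["R"].T@cw["t"]-s["tool_pos"])).round(1),"\n",(cw["R"]@Rt(23.94)).round(3),cw["fx"],cw["cx"],cw["cy"])
cor=[(346,230),(361.4,249),(343,264),(328.6,243.4)]
P=np.array([onz(ct,u,v,150) for u,v in cor]); print(P.round(),P.mean(0).round()); 
for i in range(4): print((P[(i+1)%4]-P[i]).round(), np.linalg.norm(P[(i+1)%4]-P[i]).round())
# seal triangulation
print("seal",tri([(ct,350.7,241.4),(cs,296.7,125.8)]).round(), "fin",tri([(ct,143.2,178.3),(cs,195.4,232.3)]).round())
# knob top: top crop (187,265), side crop d (652,482)
k=(200+187/5,125+265/5); ks=(165+(652-375)/5,165+(482-375)/5); print("knobtop",tri([(ct,*k),(cs,*ks)]).round(1), onz(ct,*k,100).round(1))
for n,u,v,z in [("blockL",236,132,50),("blockR",265,138,50),("mug",384,278,105),("wm base front R",367,205,30),("base front L",310,205,30)]: print(n,onz(ct,u,v,z).round())
go([243.47,-548.39,231.29,23.94],[400,-230,300,60])
E
```

```text
cam-in-tool [  68.    -0.3 -142.2] 
 [[ 0.     1.     0.003]
 [-0.963  0.001 -0.27 ]
 [-0.27  -0.003  0.963]] 321.85007828087396 257.49497523226387 187.6139293931217
[[ 469. -258.  150.]
 [ 426. -294.  150.]
 [ 390. -252.  150.]
 [ 435. -218.  150.]] [ 430. -256.  150.]
[-42. -36.   0.] 56.0
[-36.  42.   0.] 56.0
[46. 34.  0.] 57.0
[ 33. -40.   0.] 52.0
seal [ 443. -270.  148.] fin [569. 226. 155.]
knobtop [595.1   5.7  95.5] [593.2   5.3 100. ]
blockL [732.  19.  50.]
blockR [720. -59.  50.]
mug [ 364. -359.  105.]
wm base front R [ 554. -337.   30.]
base front L [ 547. -186.   30.]
shift [ 0.6807 -0.5687 -0.1718] turnz -0.1002 dist 361 | q1 -29.9 q6~ 0.1
```

Call:
carry_out --increments '[0.07,-0.06,-0.02,0,0,-0.01,1,0.17,-0.14,-0.05,0,0,-0.03,1,0.28,-0.23,-0.08,0,0,-0.05,1,0.39,-0.32,-0.11,0,0,-0.07,1,0.5,-0.41,-0.14,0,0,-0.09,1,0.6,-0.5,-0.17,0,0,-0.1,1,0.66,-0.55,-0.17,0,0,-0.1,1,0.68,-0.57,-0.17,0,0,-0.1,1,0.68,-0.57,-0.17,0,0,-0.1,1,0.68,-0.57,-0.17,0,0,-0.1,1]'

```text
time: 1.35
tool_pos: [399.0, -230.5, 298.9]
tcp_rot: [-180.0, 0.0, 59.9]
ft_force: [0.5, 0.3, -0.8]
finger_gap: 85.6
grip_force: 0.0
```

```bash
cat >> h.py <<'E'
def step(sh,t):
    c=json.load(open("cmd.json")); p=np.array(c[:3])+Rt(c[3])@np.array(sh)*400; c=[*p,c[3]-360*t]; json.dump(c,open("cmd.json","w")); print("cmd",np.round(c,2)); return c
def cmd(): return json.load(open("cmd.json"))
E
echo '[243.47,-548.386,231.292,23.938]'>cmd.json
python3 - <<'E'
from h import *
c=step([.68,-.57,-.17],-.1); s=sense(); print(s["tool_pos"],s["tcp_rot"],s["ft_force"])
w=viewer.get_calibration("wrist"); np.savez("w1.npz",**w)
im=viewer.snapshot("wrist"); cv2.imwrite("pics/w1.png",im[:,:,::-1])
go(c,[560,-20,300,80])
E
```

```text
cmd [ 399.56 -229.63  299.29   59.94]
[ 399.04649126 -230.46691412  298.9094486 ] [-1.79958130e+02  1.92201312e-02  5.98793092e+01] [ 0.45975517  0.27262009 -0.78354424]
shift [ 0.6545  0.0846 -0.0018] turnz -0.0557 dist 264 | q1 -2.0 q6~ 8.0
```

View pics/w1.png

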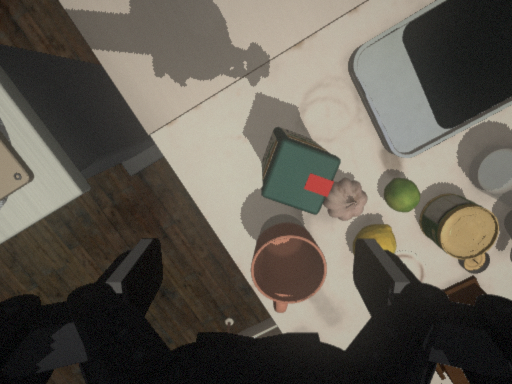

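The wrist view shows the loose tin's lid with corners at about (280,132), (340,160), (316,213) and (262,193), and the seal at (318,185). The garlic is at (345,199) and the mug at (288,265).

Call:
carry_out --increments '[0.08,0.01,0,0,0,-0.005,1,0.2,0.025,0.01,0,0,-0.015,1,0.33,0.04,0.03,0,0,-0.03,1,0.46,0.06,0.05,0,0,-0.04,1,0.57,0.08,0.07,0,0,-0.05,1,0.63,0.1,0.09,0,0,-0.055,1,0.65,0.1,0.1,0,0,-0.055,1,0.65,0.1,0.1,0,0,-0.055,1,0.65,0.1,0.1,0,0,-0.055,1,0.65,0.1,0.1,0,0,-0.055,1]'

```text
time: 2.65
tool_pos: [564.3, -25.6, 260.0]
tcp_rot: [179.9, 0.0, 79.7]
ft_force: [-0.2, 0.1, 0.4]
finger_gap: 85.4
grip_force: 0.0
```

Run:
```python
from h import *
c=step([.65,.1,.1],-.055); s=sense(); print(s["tool_pos"],s["tcp_rot"])
w=viewer.get_calibration("wrist"); np.savez("w2.npz",**w)
im=viewer.snapshot("wrist")[:,:,::-1]; cv2.imwrite("pics/w2.png",im)
cv2.imwrite("pics/w2b.png",cv2.resize(im[20:240,120:400],None,fx=2.7,fy=2.7,interpolation=cv2.INTER_CUBIC))
# tin lid from w1
im=cv2.imread("pics/w1.png"); w1=np.load("w1.npz")
h=cv2.cvtColor(im,cv2.COLOR_BGR2HSV)[100:230,240:360].astype(int)
print("lid hsv",h[75,50], h[45,45],h[40,35])
m=((h[...,0]>70)&(h[...,0]<100)&(h[...,1]>90)&(h[...,2]>60))|(((h[...,0]<8)|(h[...,0]>172))&(h[...,1]>150))
m=cv2.morphologyEx(m.astype(np.uint8),cv2.MORPH_OPEN,np.ones((3,3)))
k=cv2.findContours(m,0,2)[0]; k=max(k,key=cv2.contourArea); hu=cv2.convexHull(k)
q=cv2.approxPolyDP(hu,6,True)[:,0]+[240,100]; print("quad",q.tolist(),cv2.contourArea(k))
P=np.array([onz(w1,u,v,150) for u,v in q]); print(P.round(1),P.mean(0).round(1)); print([round(float(np.linalg.norm(P[i]-P[i-1])),1) for i in range(len(P))])
ct=viewer.get_calibration("top"); cs=viewer.get_calibration("side")
h=cv2.cvtColor(im,cv2.COLOR_BGR2HSV); mr=(((h[...,0]<8)|(h[...,0]>172))&(h[...,1]>170)&(h[...,2]>90)).astype(np.uint8); mr[:170]=0; mr[200:]=0; mr[:,:300]=0; mr[:,340:]=0
M=cv2.moments(mr,True); se=(M["m10"]/M["m00"],M["m01"]/M["m00"]); print("seal px",se,tri([(w1,*se),(ct,350.7,241.4),(cs,296.7,125.8)]).round(1),tri([(w1,*se),(ct,350.7,241.4)]).round(1))
```

```text
cmd [564.43 -24.65 259.29  79.74]
[564.25438554 -25.55632997 259.95494056] [1.79946378e+02 3.78979997e-03 7.96558084e+01]
lid hsv [75 62 98] [76 61 96] [18 60 85]
quad [[310, 175], [332, 181], [327, 195], [305, 188]] 353.5
[[ 440.  -255.2  150. ]
 [ 455.1 -270.6  150. ]
 [ 444.9 -280.5  150. ]
 [ 430.1 -264.   150. ]] [ 442.5 -267.6  150. ]
[13.2, 21.6, 14.2, 22.2]
seal px (317.85714285714283, 185.57142857142858) [ 442.6 -269.1  148.3] [ 442.3 -269.8  145.9]
```

View pics/w2b.png

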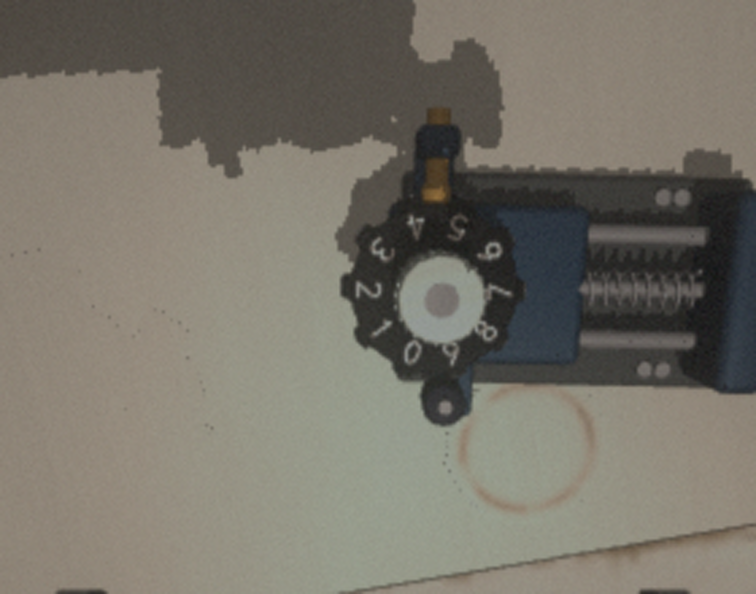

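Looking down on the stamp, 2 faces the front. The figures grow clockwise, so two anticlockwise clicks are needed. The knob top's centre is at (441,299) in the crop, which is (283,131) in the full wrist picture.

Run:
```python
from h import *
w=dict(np.load("w2.npz")); w1=dict(np.load("w1.npz")); ct=viewer.get_calibration("top"); cs=viewer.get_calibration("side")
f=lambda u,v:(120+u/2.7,20+v/2.7)
im=cv2.imread("pics/w2.png"); h=cv2.cvtColor(im,cv2.COLOR_BGR2HSV)
m=(h[...,2]>150).astype(np.uint8); m[:95]=0;m[170:]=0;m[:,:255]=0;m[:,305:]=0
M=cv2.moments(m,True); print("bright",M["m00"],M["m10"]/M["m00"],M["m01"]/M["m00"], f(441,299))
k=f(441,299)
print("knob top tri",tri([(w,*k),(ct,237.4,178)]).round(1),tri([(w,*k),(ct,237.4,178),(cs,220.4,186.4)]).round(1),"z100",onz(w,*k,100).round(1))
def ang(a,b,z):
    d=onz(w,*f(*b),z)-onz(w,*f(*a),z); return np.degrees(np.arctan2(d[1],d[0])).round(1)
print("yaw rods",ang((590,236),(706,236),40),ang((590,340),(695,341),40),"plate",ang((470,382),(715,388),12),ang((460,172),(735,178),12))
# tin lid
im=cv2.imread("pics/w1.png"); lab=cv2.cvtColor(im,cv2.COLOR_BGR2LAB)[100:230,240:360].astype(int)
h=cv2.cvtColor(im,cv2.COLOR_BGR2HSV)[100:230,240:360].astype(int)
lid=np.median(im[165:180,285:300].reshape(-1,3),0); print("lid bgr",lid)
m=(np.abs(im[100:230,240:360].astype(int)-lid).max(-1)<14)|(((h[...,0]<8)|(h[...,0]>172))&(h[...,1]>150))
m=cv2.morphologyEx(m.astype(np.uint8),cv2.MORPH_OPEN,np.ones((3,3))); m=cv2.morphologyEx(m,cv2.MORPH_CLOSE,np.ones((5,5)))
k=max(cv2.findContours(m,0,2)[0],key=cv2.contourArea)[:,0]+[240,100]
P=np.array([onz(w1,u,v,150)[:2] for u,v in k],np.float32); (c,sz,a)=cv2.minAreaRect(P); print("lid centre",c,sz,a)
go(cmd(),[*onz(w,*f(441,299),100)[:2],110,79.74])
```

```text
bright 608.0 274.43092105263156 146.70888157894737 (283.3333333333333, 130.74074074074073)
knob top tri [595.6   6.6  87.9] [594.7   6.8  96.3] z100 [594.3   8.6 100. ]
yaw rods -10.3 -10.9 plate -11.7 -11.5
lid bgr [87. 98. 74.]
lid centre (431.9243469238281, -254.68243408203125) (54.279701232910156, 57.08293533325195) 40.195369720458984
shift [0.0951 0.0587 0.3732] turnz -0.0 dist 156 | q1 0.8 q6~ 11.1
```

Call:
carry_out --increments '[0.04,0.025,0.08,0,0,0,1,0.09,0.055,0.2,0,0,0,1,0.0925,0.059,0.3,0,0,0,1,0.0925,0.059,0.4,0,0,0,1,0.0925,0.059,0.46,0,0,0,1,0.0925,0.059,0.48,0,0,0,1,0.0925,0.059,0.48,0,0,0,1,0.0925,0.059,0.48,0,0,0,-1,0.0925,0.059,0.48,0,0,0,-1,0.0925,0.059,0.48,0,0,0,-1]' --force 30

```text
time: 3.95
tool_pos: [594.8, 7.5, 68.1]
tcp_rot: [179.9, -0.0, 79.7]
ft_force: [0.5, 0.2, -0.6]
finger_gap: 31.8
grip_force: 0.0
```

Run:
```python
from h import *
c=step([.0925,.059,.48],0); s=sense(); print(s["tool_pos"],s["ft_force"],s["finger_gap"],s["grip_force"])
```

```text
cmd [594.24   7.56  67.29  79.74]
[594.75246675   7.52322266  68.1144321 ] [ 0.45186704  0.24347427 -0.61197292] 31.808108484799362 0.0
```

Gap is 32 mm, so the fingers are just reaching the knob (33 mm). I'll let them finish closing, then turn.

Call:
carry_out --increments '[0,0,0,0,0,0,-1,0,0,0,0,0,0,-1,0,0,0,0,0,-0.02,-1,0,0,0,0,0,-0.045,-1,0,0,0,0,0,-0.075,-1,0,0,0,0,0,-0.105,-1,0,0,0,0,0,-0.135,-1,0,0,0,0,0,-0.165,-1,0,0,0,0,0,-0.19,-1,0,0,0,0,0,-0.205,-1]'

```text
time: 5.2
tool_pos: [595.2, 7.6, 68.2]
tcp_rot: [179.9, 0.1, 153.8]
ft_force: [2.0, 0.2, 5.1]
finger_gap: 30.5
grip_force: 29.8
```

Call:
carry_out --increments '[0,0,0,0,0,0,1,0,0,0,0,0,0,1,0,0,0,0,0,0,1,0,0,-0.04,0,0,0,1,0,0,-0.13,0,0,0,1,0,0,-0.25,0,0,0,1,0,0,-0.37,0,0,0,1,0,0,-0.46,0,0,0,1,0,0,-0.5,0,0,0,1,0,0,-0.5,0,0,0,1]'

```text
time: 6.45
tool_pos: [594.8, 7.5, 268.6]
tcp_rot: [179.9, 0.1, 153.5]
ft_force: [0.3, -0.5, -0.3]
finger_gap: 85.0
grip_force: 0.0
```

Run:
```python
from h import *
step([0,0,0],-.205); c=step([0,0,-.5],0); s=sense(); print(s["tool_pos"],s["tcp_rot"],s["time"])
w=viewer.get_calibration("wrist"); np.savez("w3.npz",**w)
im=viewer.snapshot("wrist")[:,:,::-1]; cv2.imwrite("pics/w3.png",im)
t=viewer.snapshot("top")[:,:,::-1]; cv2.imwrite("pics/top3.png",t)
print([np.round(px(w,[594.5,7.5,z])) for z in (62,100)])
cv2.imwrite("pics/w3b.png",cv2.resize(im[100:340,120:420],None,fx=2.5,fy=2.5,interpolation=cv2.INTER_CUBIC))
go(c,[432,-254.7,260,130.2])
```

```text
cmd [594.24   7.56  67.29 153.54]
cmd [594.24   7.56 267.29 153.54]
[594.80476505   7.52435118 268.55616547] [1.79948761e+02 1.21976052e-01 1.53530365e+02] 6.45
[array([257., 162.]), array([257., 170.])]
shift [ 0.0709 -0.7677  0.0182] turnz 0.0648 dist 308 | q1 -30.5 q6~ -70.7
```

View pics/w3b.png

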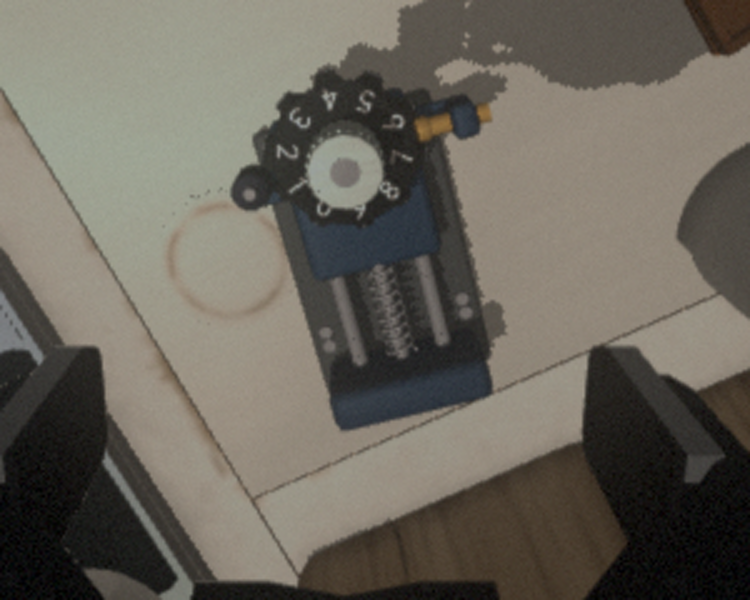

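4 now faces the front, at (330,100) in the crop and in line with the guide rods. The knob axis matches the prediction to within 1 mm. Next is the tin.

Call:
carry_out --increments '[0.007,-0.08,0,0,0,0.01,1,0.02,-0.2,0,0,0,0.02,1,0.03,-0.34,0,0,0,0.03,1,0.045,-0.48,0,0,0,0.045,1,0.058,-0.62,0.02,0,0,0.055,1,0.067,-0.72,0.06,0,0,0.065,1,0.071,-0.76,0.11,0,0,0.065,1,0.071,-0.768,0.15,0,0,0.065,1,0.071,-0.768,0.16,0,0,0.065,1,0.071,-0.768,0.16,0,0,0.065,1]'

```text
time: 7.8
tool_pos: [432.5, -253.7, 203.0]
tcp_rot: [180.0, -0.0, 130.2]
ft_force: [-0.2, 0.4, -1.0]
finger_gap: 85.3
grip_force: 0.0
```

Run:
```python
from h import *
c=step([.071,-.768,.16],.065); s=sense(); print(s["tool_pos"],s["tcp_rot"],s["time"])
w=viewer.get_calibration("wrist"); im=viewer.snapshot("wrist")[:,:,::-1]; cv2.imwrite("pics/w4.png",im)
h=cv2.cvtColor(im,cv2.COLOR_BGR2HSV)
mr=(((h[...,0]<8)|(h[...,0]>172))&(h[...,1]>150)).astype(np.uint8); k=max(cv2.findContours(mr,0,2)[0],key=cv2.contourArea)
P=np.array([onz(w,u,v,150)[:2] for u,v in k[:,0]],np.float32); print("seal rect",cv2.contourArea(k),cv2.minAreaRect(P), "centre px",px(w,[432,-254.7,150]))
go(c,[432,-254.7,93,130.2])
```

```text
cmd [ 431.93 -254.8   203.29  130.14]
[ 432.49019104 -253.72726465  202.99256689] [ 1.79991784e+02 -4.37593705e-02  1.30242327e+02] 7.8
seal rect 730.5 ((442.2917785644531, -267.5361328125), (15.278165817260742, 23.394811630249023), 40.259788513183594) centre px (np.float64(256.10832505721976), np.float64(210.05637455653897))
shift [1.000e-04 3.000e-04 2.757e-01] turnz -0.0002 dist 110 | q1 -30.5 q6~ -70.7
```

View pics/w4.png

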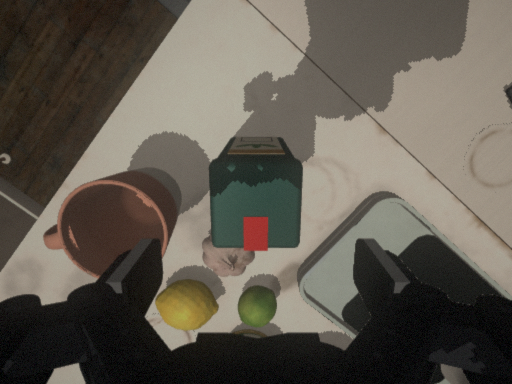

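The wrist view shows the tin's lid centred between the fingers (columns 211–302), with the mug close on the left (its right edge near column 177). I'll narrow the opening to about 72 mm and grasp at TCP z 96.

Call:
carry_out --increments '[0.003,0,0,0,0,0,0.7,0.003,0,0.03,0,0,0,0.7,0.003,0,0.09,0,0,0,0.7,0.003,0,0.16,0,0,0,0.7,0.003,0,0.22,0,0,0,0.7,0.003,0,0.26,0,0,0,0.7,0.003,0,0.268,0,0,0,0.7,0.003,0,0.268,0,0,0,0.7,0.003,0,0.268,0,0,0,-1,0.003,0,0.268,0,0,0,-1]' --force 90

```text
time: 9.1
tool_pos: [432.0, -254.7, 97.5]
tcp_rot: [180.0, 0.2, 130.1]
ft_force: [-0.7, -1.3, 5.6]
finger_gap: 59.2
grip_force: 97.4
```

Call:
carry_out --increments '[0,0,0,0,0,0,-1,0,0,0,0,0,0,-1,0,0,0,0,0,0,-1,0,0,-0.01,0,0,0,-1,0,0,-0.04,0,0,0,-1,0,0,-0.09,0,0,0,-1,0,0,-0.14,0,0,0,-1,0,0,-0.18,0,0,0,-1,0,0,-0.2,0,0,0,-1,0,0,-0.2,0,0,0,-1]'

```text
time: 10.35
tool_pos: [431.4, -254.0, 176.6]
tcp_rot: [180.0, 0.0, 130.1]
ft_force: [0.5, 0.1, -2.9]
finger_gap: 58.7
grip_force: 97.1
```

Run:
```python
from h import *
step([.003,0,.268],0);c=step([0,0,-.2],0); s=sense(); print(s["tool_pos"],s["tcp_rot"],s["time"],s["ft_force"],s["finger_gap"],s["grip_force"])
Y=-11; u=np.array([np.cos(np.radians(Y)),np.sin(np.radians(Y))]); k=np.array([594.5,7.5])
for d in (130,100,66,58): print(d,(k-d*u).round(1))
p=k-130*u
go(c,[*p,176,169]); go(c,[*p,114,169])
```

```text
cmd [ 431.15 -253.88   96.09  130.14]
cmd [ 431.15 -253.88  176.09  130.14]
[ 431.37577266 -254.04950562  176.55140128] [1.79990774e+02 4.71074553e-02 1.30139997e+02] 10.35 [ 0.50180982  0.09406636 -2.89745971] 58.668757659798686 97.06039667129517
130 [466.9  32.3]
100 [496.3  26.6]
66 [529.7  20.1]
58 [537.6  18.6]
shift [4.894e-01 5.295e-01 2.000e-04] turnz -0.108 dist 288 | q1 4.0 q6~ -75.0
shift [0.4894 0.5295 0.1552] turnz -0.108 dist 295 | q1 4.0 q6~ -75.0
```

Call:
carry_out --increments '[0.03,0.04,0,0,0,-0.005,-1,0.09,0.1,0,0,0,-0.02,-1,0.17,0.18,0,0,0,-0.04,-1,0.25,0.27,0,0,0,-0.06,-1,0.33,0.36,0.02,0,0,-0.08,-1,0.41,0.44,0.06,0,0,-0.095,-1,0.47,0.5,0.11,0,0,-0.105,-1,0.489,0.5295,0.145,0,0,-0.108,-1,0.489,0.5295,0.155,0,0,-0.108,-1,0.489,0.5295,0.155,0,0,-0.108,-1]'

```text
time: 11.6
tool_pos: [466.8, 31.5, 113.9]
tcp_rot: [-180.0, -0.0, 169.0]
ft_force: [-0.6, 0.4, -3.0]
finger_gap: 59.5
grip_force: 97.8
```

Run:
```python
from h import *
c=step([.489,.5295,.155],-.108); s=sense(); print(s["tool_pos"],s["tcp_rot"],s["time"],s["ft_force"],s["finger_gap"])
for n in ("side","top"):
    im=viewer.snapshot(n)[:,:,::-1]; cv2.imwrite(f"pics/{n}5.png",im)
t=cv2.imread("pics/top5.png")[120:250,160:300]; sd=cv2.imread("pics/side5.png")[140:270,150:290]
cv2.imwrite("pics/c5.png",np.hstack([cv2.resize(x,None,fx=2.8,fy=2.8,interpolation=cv2.INTER_CUBIC) for x in (t,sd)]))
go(c,[594.5-57*np.cos(np.radians(11)),7.5+57*np.sin(np.radians(11)),114.1,169])
```

```text
cmd [466.98  32.18 114.09 169.02]
[466.76050082  31.54940408 113.87811408] [-1.79969618e+02 -4.10415740e-02  1.68971209e+02] 11.6 [-0.55607745  0.43093809 -3.01093958] 59.514635358300566
shift [-0.1822  0.0002 -0.    ] turnz 0.0001 dist 73 | q1 2.0 q6~ -77.0
```

View pics/c5.png

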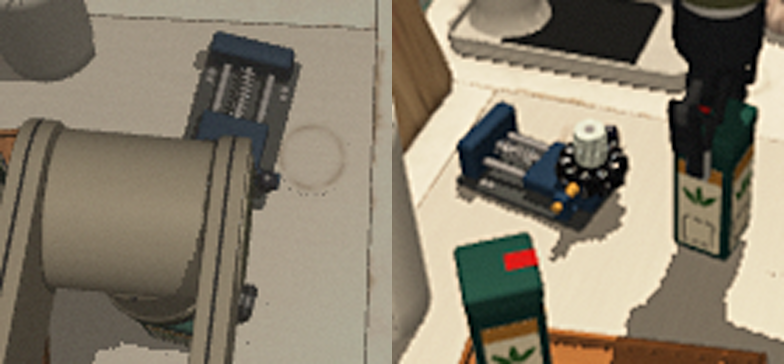

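The tin hangs upright in front of the wheel and lined up with it (side crop: tin at (705,180), wheel at (592,165)). Next is press 1.

Call:
carry_out --increments '[-0.03,0,0,0,0,0,-1,-0.08,0,0,0,0,0,-1,-0.12,0,0,0,0,0,-1,-0.145,0,0,0,0,0,-1,-0.16,0,0,0,0,0,-1,-0.17,0,0,0,0,0,-1,-0.178,0,0,0,0,0,-1,-0.183,0,0,0,0,0,-1,-0.183,0,0,0,0,0,-1,-0.183,0,0,0,0,0,-1]'

```text
time: 12.95
tool_pos: [538.4, 18.3, 113.8]
tcp_rot: [-180.0, -0.1, 169.0]
ft_force: [-4.1, -0.7, -2.1]
finger_gap: 59.0
grip_force: 97.8
```

Run:
```python
from h import *
c=step([-.183,0,0],0); s=sense(); print(s["tool_pos"],s["tcp_rot"],s["time"],s["ft_force"],s["wrist_torque"],s["finger_gap"])
im=viewer.snapshot("side")[:,:,::-1]; cv2.imwrite("pics/side6.png",im)
cv2.imwrite("pics/c6.png",cv2.resize(im[140:270,150:300],None,fx=4,fy=4,interpolation=cv2.INTER_CUBIC))
```

```text
cmd [538.84  18.24 114.09 169.02]
[538.35411156  18.27190596 113.82512929] [-1.79987132e+02 -5.09327877e-02  1.69022225e+02] 12.95 [-4.14422018 -0.66830122 -2.05089071] [-0.22618749  1.1309321   0.00391069] 58.960190095605014
```

View pics/c6.png

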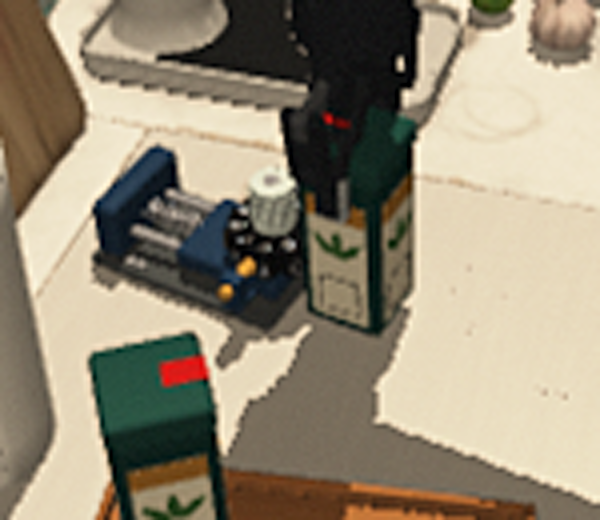

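```bash
cat >> h.py <<'E'
def press_check():
    F=[];cs=viewer.get_calibration("side"); u=np.array([np.cos(np.radians(-11)),np.sin(np.radians(-11)),0])
    for i in range(4):
        im=viewer.snapshot("side"); s=sense(); F.append(s["ft_force"])
    F=np.mean(F,0); print("F along stamp",round(-F@u,2),F.round(2),"t",s["time"],"pos",s["tool_pos"].round(1))
    a=cv2.imread("pics/side0.png")[:,:,::-1]; x,y=np.round(px(cs,[594.5,7.5,90])).astype(int)
    up=lambda z:cv2.resize(z,None,fx=8,fy=8,interpolation=cv2.INTER_CUBIC)
    T=up(a[y-9:y+5,x-6:x+7].copy()); S=up(im[y-21:y+17,x-18:x+19].copy()); m=cv2.matchTemplate(S,T,cv2.TM_CCOEFF_NORMED); _,v,_,l=cv2.minMaxLoc(m)
    d=(np.array(l)/8-12); e=np.array(px(cs,np.array([594.5,7.5,90])+8*u))-px(cs,[594.5,7.5,90])
    print("knob shift px",d,"score",round(v,2),"8mm would be",e.round(2),"carriage mm",(8*d@e/(e@e)).round(1))
E
python3 -c "
from h import *; press_check()"
```

```text
F along stamp 4.77 [-5.03 -0.88 -3.53] t 13.2 pos [538.5  18.2 113.9]
knob shift px [-2.25  8.75] score 0.75 8mm would be [-2.56 -0.88] carriage mm -2.1
```

Force is 4.8 N, so the carriage is about 8 mm back (the knob image match is unreliable, score 0.75). Now I'll retreat, turn and make press 2.

Call:
carry_out --increments '[0.05,0,0,0,0,0,-1,0.1,0,0,0,0,0.02,-1,0.1,0,0,0,0,0.049,-1,0.1,0,0,0,0,0.078,-1,0.1,0,0,0,0,0.107,-1,0.1,0,0,0,0,0.136,-1,0.1,0,0,0,0,0.165,-1,0.1,0,0,0,0,0.194,-1,0.1,0,0,0,0,0.223,-1,0.1,0,0,0,0,0.25,-1]'

```text
time: 14.45
tool_pos: [501.2, 26.0, 115.0]
tcp_rot: [179.8, -0.1, 78.7]
ft_force: [0.3, -0.1, -2.5]
finger_gap: 59.4
grip_force: 97.7
```

Call:
carry_out --increments '[0,0,0,0,0,0,-1,0,0.02,0,0,0,0,-1,0,0.045,0,0,0,0,-1,0,0.065,0,0,0,0,-1,0,0.08,0,0,0,0,-1,0,0.09,0,0,0,0,-1,0,0.097,0,0,0,0,-1,0,0.101,0,0,0,0,-1,0,0.101,0,0,0,0,-1,0,0.101,0,0,0,0,-1]'

```text
time: 15.7
tool_pos: [538.8, 18.2, 113.8]
tcp_rot: [-180.0, 0.0, 79.0]
ft_force: [-5.7, 0.6, -3.9]
finger_gap: 59.2
grip_force: 97.9
```

```bash
python3 -c "
from h import *
step([.1,0,0],.25); step([0,.101,0],0); print(sense()['tcp_rot']); press_check()"
```

```text
cmd [499.57  25.86 114.09  79.02]
cmd [539.23  18.16 114.09  79.02]
[-1.79950428e+02  9.12287898e-03  7.90191224e+01]
F along stamp 4.55 [-4.57  0.33 -3.95] t 15.9 pos [538.8  18.2 113.8]
knob shift px [-3.375 -0.75 ] score 0.86 8mm would be [-2.56 -0.88] carriage mm 10.1
```

Press 2 is good (4.6 N, carriage 8–10 mm back). Press 3 next.

Call:
carry_out --increments '[0,-0.05,0,0,0,0,-1,0,-0.1,0,0,0,0.02,-1,0,-0.1,0,0,0,0.049,-1,0,-0.1,0,0,0,0.078,-1,0,-0.1,0,0,0,0.107,-1,0,-0.1,0,0,0,0.136,-1,0,-0.1,0,0,0,0.165,-1,0,-0.1,0,0,0,0.194,-1,0,-0.1,0,0,0,0.223,-1,0,-0.1,0,0,0,0.25,-1]'

```text
time: 17.15
tool_pos: [501.6, 25.6, 115.1]
tcp_rot: [-180.0, -0.2, -11.3]
ft_force: [-0.3, 0.1, -3.4]
finger_gap: 58.9
grip_force: 99.0
```

Call:
carry_out --increments '[0,0,0,0,0,0,-1,0.02,0,0,0,0,0,-1,0.045,0,0,0,0,0,-1,0.065,0,0,0,0,0,-1,0.08,0,0,0,0,0,-1,0.09,0,0,0,0,0,-1,0.096,0,0,0,0,0,-1,0.1,0,0,0,0,0,-1,0.1,0,0,0,0,0,-1,0.1,0,0,0,0,0,-1]'

```text
time: 18.4
tool_pos: [538.7, 18.2, 113.8]
tcp_rot: [180.0, 0.1, -11.0]
ft_force: [-4.5, -0.3, -2.9]
finger_gap: 59.2
grip_force: 99.2
```

```bash
python3 -c "
from h import *
step([0,-.1,0],.25); c=step([.1,0,0],0); print(sense()['tcp_rot'],sense()['joint_pos'].round(1)); press_check()
im=viewer.snapshot('side')[:,:,::-1]; cv2.imwrite('pics/side7.png',im)"
```

```text
cmd [499.97  25.78 114.09 -10.98]
cmd [539.23  18.16 114.09 -10.98]
[ 1.79993701e+02  5.34613016e-02 -1.09797939e+01] [ -3.5   3.2 102.4   0.   74.5  97.5]
F along stamp 4.91 [-4.95  0.28 -4.34] t 18.6 pos [538.9  18.2 113.8]
knob shift px [-2.25   8.625] score 0.73 8mm would be [-2.56 -0.88] carriage mm -2.0
```

Press 3 is good (4.9 N). The last joint can't take another quarter turn, so I'll set the tin down in front, regrasp it a quarter turn back, and go on.

Call:
carry_out --increments '[-0.04,0,0,0,0,0,-1,-0.09,0,0,0,0,0,-1,-0.12,0,0,0,0,0,-1,-0.12,0,0.01,0,0,0,-1,-0.12,0,0.022,0,0,0,-1,-0.12,0,0.032,0,0,0,-1,-0.12,0,0.038,0,0,0,-1,-0.12,0,0.042,0,0,0,-1,-0.12,0,0.044,0,0,0,-1,-0.12,0,0.044,0,0,0,-1]'

```text
time: 19.9
tool_pos: [492.8, 27.2, 98.8]
tcp_rot: [180.0, -0.0, -11.0]
ft_force: [-10.0, 1.1, 18.0]
finger_gap: 59.1
grip_force: 101.7
```

```bash
python3 -c "
from h import *
step([-.12,0,.044],0); s=sense(); print(s['ft_force'],s['tool_pos'],s['time'])"
```

```text
cmd [492.11  27.31  96.49 -10.98]
[-9.95950217  1.06862738 18.0006518 ] [492.78373576  27.19720448  98.81746307] 19.9
```

Call:
carry_out --increments '[0,0,0,0,0,0,0.8,0,0,0,0,0,0,0.8,0,0,0,0,0,0,0.8,0,0,-0.04,0,0,0,0.8,0,0,-0.11,0,0,0,0.8,0,0,-0.18,0,0,0,0.8,0,0,-0.185,0,0,-0.02,0.8,0,0,-0.185,0,0,-0.045,0.8,0,0,-0.185,0,0,-0.07,0.8,0,0,-0.185,0,0,-0.095,0.8]'

```text
time: 21.15
tool_pos: [492.5, 27.3, 171.8]
tcp_rot: [180.0, -0.1, 23.5]
ft_force: [0.2, -0.4, -0.6]
finger_gap: 76.7
grip_force: 0.0
```

Run:
```python
from h import *
c=step([0,0,-.185],-.095); s=sense(); print(s["tool_pos"],s["tcp_rot"],s["time"],s["finger_gap"])
w=viewer.get_calibration("wrist"); im=viewer.snapshot("wrist")[:,:,::-1]; cv2.imwrite("pics/w8.png",im)
print(px(w,[492.1,27.3,150]))
```

```text
cmd [492.11  27.31 170.49  23.22]
[492.48249452  27.29157075 171.80500058] [ 1.79970027e+02 -6.42508553e-02  2.35143866e+01] 21.15 76.74974622629682
(np.float64(258.3806613724334), np.float64(226.96499089747456))
```

View pics/w8.png

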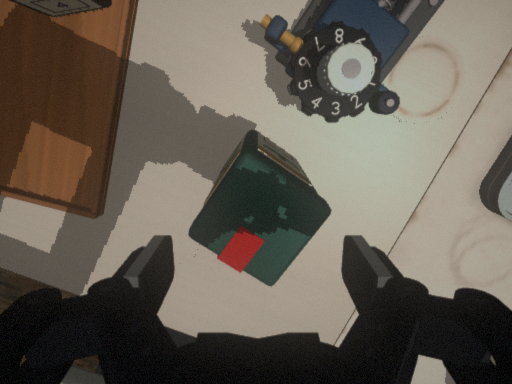

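The tin stands upright with its lid centre at about (261,220), against a predicted (258,227), and the 4 still faces the front (317,103). I'll finish the turn and regrasp.

Call:
carry_out --increments '[0,0,0,0,0,-0.029,0.8,0,0,0,0,0,-0.058,0.8,0,0,0,0,0,-0.087,0.8,0,0,0,0,0,-0.116,0.8,0,0,0,0,0,-0.145,0.8,0,0,0.02,0,0,-0.155,0.8,0,0,0.08,0,0,-0.155,0.8,0,0,0.14,0,0,-0.155,0.8,0,0,0.175,0,0,-0.155,0.8,0,0,0.182,0,0,-0.155,0.8]'

```text
time: 22.45
tool_pos: [491.7, 27.3, 97.3]
tcp_rot: [-179.9, 0.0, 79.0]
ft_force: [0.1, 0.9, -0.2]
finger_gap: 76.8
grip_force: 0.0
```

Call:
carry_out --increments '[0,0,0,0,0,0,-1,0,0,0,0,0,0,-1,0,0,0,0,0,0,-1,0,0,0,0,0,0,-1,0,0,-0.01,0,0,0,-1,0,0,-0.03,0,0,0,-1,0,0,-0.045,0,0,0,-1,0,0,-0.05,0,0,0,-1,0,0,-0.05,0,0,0,-1,0,0,-0.05,0,0,0,-1]'

```text
time: 23.7
tool_pos: [491.9, 27.3, 117.4]
tcp_rot: [-180.0, 0.0, 79.0]
ft_force: [0.2, -0.7, -3.5]
finger_gap: 59.0
grip_force: 97.1
```

Run:
```python
from h import *
step([0,0,.182],-.155); c=step([0,0,-.05],0); s=sense(); print(s["tool_pos"],s["tcp_rot"],s["time"],s["finger_gap"],s["ft_force"],s["joint_pos"].round(1))
go(c,[539.2,18.2,117.7,-11])
```

```text
cmd [492.11  27.31  97.69  79.02]
cmd [492.11  27.31 117.69  79.02]
[491.9194674   27.31850601 117.4249104 ] [-1.79974134e+02  1.99082520e-03  7.90185097e+01] 23.7 59.01077648586444 [ 0.24302037 -0.73679287 -3.53437435] [ -2.8  -4.3 109.5   0.   74.9   8.2]
shift [ 1.000e-04  1.199e-01 -0.000e+00] turnz 0.25 dist 48 | q1 1.9 q6~ 102.9
```

Now the quarter turn in place (the tin is 104 mm from the wheel axis, so clear), then press 4 along tool +x.

Call:
carry_out --increments '[0,0,0,0,0,0.015,-1,0,0,0,0,0,0.04,-1,0,0,0,0,0,0.067,-1,0,0,0,0,0,0.095,-1,0,0,0,0,0,0.123,-1,0,0,0,0,0,0.151,-1,0,0,0,0,0,0.179,-1,0,0,0,0,0,0.207,-1,0,0,0,0,0,0.235,-1,0,0,0,0,0,0.25,-1]'

```text
time: 24.95
tool_pos: [491.9, 27.3, 117.4]
tcp_rot: [180.0, 0.0, -11.2]
ft_force: [0.2, -0.1, -3.1]
finger_gap: 59.4
grip_force: 96.7
```

Call:
carry_out --increments '[0.01,0,0,0,0,0,-1,0.04,0,0,0,0,0,-1,0.065,0,0,0,0,0,-1,0.085,0,0,0,0,0,-1,0.1,0,0,0,0,0,-1,0.11,0,0,0,0,0,-1,0.116,0,0,0,0,0,-1,0.12,0,0,0,0,0,-1,0.12,0,0,0,0,0,-1,0.12,0,0,0,0,0,-1]'

```text
time: 26.2
tool_pos: [538.8, 18.2, 117.4]
tcp_rot: [180.0, 0.1, -11.0]
ft_force: [-4.3, 0.2, -2.5]
finger_gap: 59.4
grip_force: 97.0
```

Run:
```python
from h import *
step([0,0,0],.25); c=step([.12,0,0],0); press_check()
# tray from initial top picture
ct=viewer.get_calibration("top"); im=cv2.imread("pics/top0.png"); h=cv2.cvtColor(im,cv2.COLOR_BGR2HSV)
print("tray hsv",h[235,152],h[70,180])
m=((h[...,0]>4)&(h[...,0]<16)&(h[...,1]>115)&(h[...,2]>50)).astype(np.uint8); m[:150]=0;m[275:]=0;m[:,:110]=0;m[:,195:]=0
k=max(cv2.findContours(cv2.morphologyEx(m,cv2.MORPH_CLOSE,np.ones((5,5))),0,2)[0],key=cv2.contourArea)[:,0]
P=np.array([onz(ct,u,v,18)[:2] for u,v in k],np.float32); R=cv2.minAreaRect(P); print("tray",R,cv2.boxPoints(R).round(1).tolist())
q=cv2.approxPolyDP(cv2.convexHull(k),4,True)[:,0]; print(q.tolist()); print([onz(ct,u,v,18).round().tolist()[:2] for u,v in q])
```

```text
cmd [492.11  27.31 117.69 -10.98]
cmd [539.23  18.16 117.69 -10.98]
F along stamp 4.67 [-4.77 -0.04 -3.77] t 26.4 pos [538.9  18.2 117.4]
knob shift px [-2.375  8.625] score 0.76 8mm would be [-2.56 -0.88] carriage mm -1.6
tray hsv [ 13 147 116] [17 92 80]
tray ((503.6616516113281, 234.35079956054688), (258.0483703613281, 130.93997192382812), 7.725716590881348) [[367.0, 281.8999938964844], [384.6000061035156, 152.10000610351562], [640.2999877929688, 186.8000030517578], [622.7000122070312, 316.6000061035156]]
[[172, 166], [177, 260], [128, 265], [125, 172]]
[[638.0, 189.0], [387.0, 154.0], [368.0, 279.0], [615.0, 314.0]]
```

Press 4 is done (4.7 N). The tray measures 258 x 131 mm with its centre at (504,234) and yaw 7.7°, which matches the given size. I'll retreat, lift and carry the tin to the tray.

Call:
carry_out --increments '[-0.03,0,0,0,0,0,-1,-0.08,0,0,0,0,0,-1,-0.12,0,-0.01,0,0,0,-1,-0.14,0,-0.04,0,0,0,-1,-0.15,0,-0.08,0,0,0,-1,-0.15,0,-0.12,0,0,0,-1,-0.15,0,-0.14,0,0,0,-1,-0.15,0,-0.15,0,0,0,-1,-0.15,0,-0.15,0,0,0,-1,-0.15,0,-0.15,0,0,0,-1]'

```text
time: 27.65
tool_pos: [480.0, 29.6, 177.0]
tcp_rot: [180.0, 0.1, -11.0]
ft_force: [-0.4, -0.5, -2.7]
finger_gap: 59.3
grip_force: 96.9
```

Run:
```python
from h import *
c=step([-.15,0,-.15],0); s=sense(); print(s["tool_pos"],s["ft_force"],s["time"])
im=viewer.snapshot("side")[:,:,::-1]; cv2.imwrite("pics/side9.png",im)
a=np.radians(7.7); p=np.array([503.7,234.4])-60*np.array([np.cos(a),np.sin(a)]); print(p)
go(c,[*p,177.7,7.7])
# rim height: tray corners seen in side view, near-right front corners
cs=viewer.get_calibration("side"); ct=viewer.get_calibration("top")
h=cv2.cvtColor(cv2.imread("pics/side0.png"),cv2.COLOR_BGR2HSV); m=((h[...,0]>4)&(h[...,0]<16)&(h[...,1]>115)&(h[...,2]>50)).astype(np.uint8); m[:255]=0;m[325:]=0;m[:,:160]=0;m[:,295:]=0
k=max(cv2.findContours(m,0,2)[0],key=cv2.contourArea); q=cv2.approxPolyDP(cv2.convexHull(k),4,True)[:,0]; print(q.tolist())
for z in (0,18): print(z,[np.round(px(cs,[x,y,z])).tolist() for x,y in ((387,154),(368,279),(615,314),(638,189))])
for uv in q:
    for tp in ((177,260),(128,265)):
        X=tri([(cs,*uv),(ct,*tp)]); e=np.hypot(*(np.array(px(cs,X))-uv)); 
        if e<4: print("rim corner",uv,tp,X.round(1),round(e,1))
```

```text
cmd [480.33  29.59 177.69 -10.98]
[479.98747907  29.56446057 176.98457616] [-0.38922977 -0.53284983 -2.73298615] 27.65
[444.24100802 226.36082887]
shift [-0.1823 -0.4657 -0.    ] turnz -0.0519 dist 200 | q1 27.0 q6~ 109.3
[[163, 298], [177, 261], [207, 257], [283, 267], [278, 318], [168, 304]]
0 [[283.0, 269.0], [280.0, 317.0], [169.0, 303.0], [182.0, 258.0]]
18 [[284.0, 265.0], [280.0, 313.0], [168.0, 299.0], [181.0, 253.0]]
rim corner [283 267] (177, 260) [387.5 154.9  10.7] 0.2
rim corner [283 267] (128, 265) [369.7 246.2 132.8] 3.1
rim corner [278 318] (177, 260) [ 390.3  187.1 -169.2] 2.4
rim corner [278 318] (128, 265) [369.7 283.6   2.3] 0.7
```

Call:
carry_out --increments '[-0.02,-0.04,0,0,0,-0.005,-1,-0.05,-0.12,0,0,0,-0.015,-1,-0.08,-0.21,0,0,0,-0.025,-1,-0.115,-0.3,0,0,0,-0.035,-1,-0.15,-0.38,0,0,0,-0.045,-1,-0.175,-0.44,0,0,0,-0.052,-1,-0.182,-0.466,0.01,0,0,-0.052,-1,-0.182,-0.466,0.06,0,0,-0.052,-1,-0.182,-0.466,0.11,0,0,-0.052,-1,-0.182,-0.466,0.12,0,0,-0.052,-1]'

```text
time: 28.95
tool_pos: [442.9, 225.9, 127.7]
tcp_rot: [179.9, 0.2, 7.7]
ft_force: [-0.5, 0.3, -2.4]
finger_gap: 58.8
grip_force: 97.6
```

Run:
```python
from h import *
c=step([-.182,-.466,.12],-.052); s=sense(); print(s["tool_pos"],s["tcp_rot"],s["ft_force"],s["time"])
im=viewer.snapshot("side")[:,:,::-1]; cv2.imwrite("pics/side10.png",im)
cv2.imwrite("pics/c10.png",cv2.resize(im[170:330,140:310],None,fx=3.5,fy=3.5,interpolation=cv2.INTER_CUBIC))
```

```text
cmd [444.38 226.45 129.69   7.74]
[442.9326116  225.9032201  127.68437401] [179.94589174   0.20410131   7.71732544] [-0.47451314  0.29002064 -2.44885093] 28.95
```

View pics/c10.png

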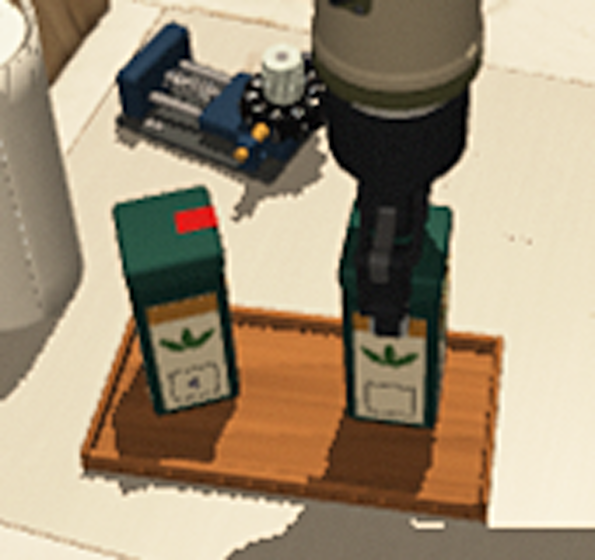

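The tin is over the free end, upright and aligned with the tray, and clear of the finished tin at (185,300). The knob is back at rest at full-image (221,187). In the press-1 picture it was at (218,186), which agrees with about 9 mm of travel. I'll lower the tin gently.

Call:
carry_out --increments '[0,0,0.01,0,0,0,-1,0,0,0.025,0,0,0,-1,0,0,0.038,0,0,0,-1,0,0,0.046,0,0,0,-1,0,0,0.052,0,0,0,-1,0,0,0.055,0,0,0,-1,0,0,0.057,0,0,0,-1,0,0,0.059,0,0,0,-1,0,0,0.06,0,0,0,-1,0,0,0.06,0,0,0,-1]'

```text
time: 30.25
tool_pos: [444.4, 226.5, 105.7]
tcp_rot: [180.0, -0.0, 7.7]
ft_force: [-0.6, -0.8, -3.4]
finger_gap: 59.0
grip_force: 97.6
```

Not in contact yet (z 105.7). I'll go lower in small steps.

Call:
carry_out --increments '[0,0,0.001,0,0,0,-1,0,0,0.002,0,0,0,-1,0,0,0.003,0,0,0,-1,0,0,0.004,0,0,0,-1,0,0,0.005,0,0,0,-1,0,0,0.005,0,0,0,-1,0,0,0.005,0,0,0,-1,0,0,0.005,0,0,0,-1,0,0,0.005,0,0,0,-1,0,0,0.005,0,0,0,-1]'

```text
time: 31.5
tool_pos: [444.7, 226.5, 104.8]
tcp_rot: [-180.0, -0.0, 7.7]
ft_force: [-3.6, -2.9, 7.3]
finger_gap: 58.9
grip_force: 98.7
```

In contact (about 10 N). Releasing and rising.

Call:
carry_out --increments '[0,0,0,0,0,0,0.8,0,0,0,0,0,0,0.8,0,0,0,0,0,0,0.8,0,0,0,0,0,0,0.8,0,0,-0.04,0,0,0,0.8,0,0,-0.11,0,0,0,0.8,0,0,-0.18,0,0,0,0.8,0,0,-0.25,0,0,0,0.8,0,0,-0.3,0,0,0,0.8,0,0,-0.3,0,0,0,0.8]'

```text
time: 32.75
tool_pos: [445.8, 227.0, 226.8]
tcp_rot: [-179.9, -0.3, 7.7]
ft_force: [1.0, -0.0, 0.1]
finger_gap: 77.0
grip_force: 0.0
```

Run:
```python
from h import *
s=sense(); print(s["tool_pos"],s["ft_force"],s["time"],s["finger_gap"])
a=viewer.snapshot("side")[:,:,::-1]; w=viewer.snapshot("wrist")[:,:,::-1]
z=np.hstack([cv2.resize(a[170:330,140:310],(400,376)),cv2.resize(w,(400,300))[:300] if 0 else cv2.copyMakeBorder(cv2.resize(w,(400,300)),0,76,0,0,0)])
cv2.imwrite("pics/c11.png",z)
```

```text
[445.75228768 226.99352456 226.76364951] [ 1.0288871  -0.04879087  0.07780705] 32.75 76.97725791744047
```

View pics/c11.png

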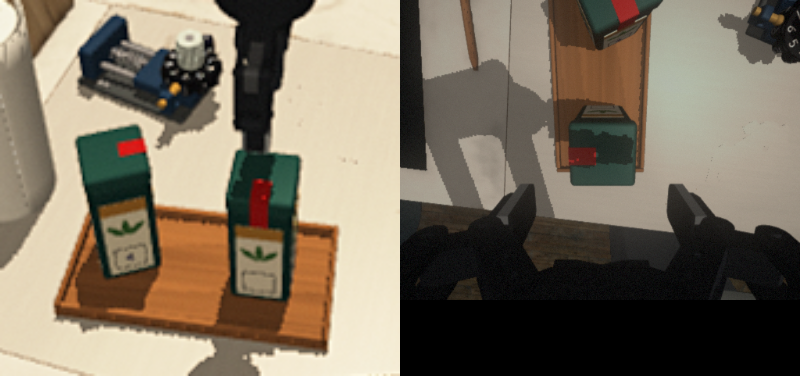

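The tin stands released and upright in the tray's free end, and the finished tin and stamp are undisturbed. Its seal-side square still looks blank in the picture. I'm relying on the measured push at each press (4.6–4.9 N, about 8–9 mm), and I'll hand in.

```bash
python3 -c "
from bench import order; print(order.hand_in())"
```

```text
the job is handed in; nothing more can be done
None
```

The job is handed in with no verdict returned: wheel set to 4, all four sides pressed in order (4.6–4.9 N, about 8–9 mm back), and the tin left upright in the tray's free end, though the seal-side square, the only one I could see, still looked blank at the end.

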